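# Set the drip tray to drain into the sink

### The arm

A 7-joint arm with a two-finger parallel gripper is mounted at the origin on a cart in front of the work surface, level with it; the furniture and walls round the work are solid. World frame = base frame: x ahead of the robot, y to its left, z up, the work surface at z = 0. Lengths are in m, angles in degrees, forces in N, time in s.
With the tool pointing down it reaches from about 0.4 to 0.925 m from the base axis. Payload 4.1 kg.
Tool frame: the origin (TCP) lies at the very end of the fingers, on their centre line; the grasp point (between the pads) lies 19 mm behind it; z points along the fingers, y is the line along which they close (so a half turn about z gives the same grasp; the last joint's range is limited). The gripper opens to 85 mm and grips with 20 to 120 N. Pads are 22 mm wide; open, the fingers measure 114 mm over their backs; the gripper's body (76 mm by 85 mm) begins 54 mm behind the grasp point. The pads swing forward as they close: fully open they stand 13 mm farther back than shut.
Start: joints at [-5.672, 22.827, 2.584, 88.041, -1.071, 69.15, -2.905], TCP at [0.65, 0, 0.231] pointing down, gripper open.
Joint ranges: [-161.44, 161.44], [-28.35, 127.94], [-78.24, 83.42], [0, 140.83], [-78.03, 258.03], [13.02, 114.36], [-168.23, 168.23]. Speed limits (degrees/s): [147.25, 147.25, 180, 180, 180, 180, 180].

### API

Orientations are given as [roll, pitch, yaw] about the fixed x, y, z axes, in that order (R = Rz(yaw) Ry(pitch) Rx(roll)).
In Python, from plant import arm gives the robot as it stands. The module is installed in compiled form; this text tells all that it offers.
- The arm moves only by the tool move_arm, never from a script. Its argument "deltas" is one flat list of numbers, 7 for each row, row after row: the shift along the tool's x, y, z normalised to -1 to 1, where 1 is 0.05 m, then the turn, a rotation vector about the tool's x, y, z normalised to -1 to 1, where 1 is 5 degrees, then the opening, from -1 (shut) to 1 (fully open). A call has 1 to 12 rows; each row shifts and turns the commanded pose from where the row before left it, along the tool's axes as they then stand; what a row does not reach is not made up. A row lasts 1/10 s, in which the tool goes at most 50 mm and 8.59 degrees, less where a joint would pass 70% of its speed; a pose out of reach is approached as far as the arm can. A call with a number of a shift or a turn outside -1 to 1 is refused whole. A call with a gripper value outside its range is refused whole. The fingers move at their own pace and stop on an object; "grip_force" is the grip in N (left out, the last holds). Time passes only in rows, so rows that do not move let the fingers close. It gives the time, the measured TCP pose, the force, the opening and the grip force at its end, in the units of the state.
- arm.sense(): the state, without advancing time (a new reading comes with each control period).
- arm.get_image(name): name is "scene" or "side" or "wrist"; returns the picture (480x640x3 uint8, red, green, blue); there is no depth.
- arm.camera_params(name): a dict with "K" (3x3 intrinsics, pixels), "R" (3x3) and "t" (3): a world point X has camera coordinates R X + t. Camera axes: x right, y down, z forward; pixel columns grow to the right and rows downward; lengths in m; the calibration is good to about 2 mm. A picture is of the moment at which its call begins: read the wrist's pose just before it. camera_params takes no time and is no camera call; for the wrist camera it gives the pose at the moment of the call.
- arm.close_job(): hands the job in; it is judged then, once.
The state is a dict: "time_s": time; "qpos": joint angles; "qvel": joint speeds; "joint_efforts": joint torques, N m; "eef_pos": TCP position; "ee_rot": TCP orientation; "contact_force": force on the tool from outside, world axes, zero at the start; "torque": the same for the moment, N m; "finger_gap": opening from 0.0 (shut) to 1.0 (fully open); "gripper_force": force on a finger pad.
Only numpy, scipy, OpenCV 4.12 (cv2) and the standard library are available. Lean on these libraries where they do the work, as an engineer would, in place of code of your own. Each camera call takes 0.05 s, during which the arm holds its last target. There are 200 camera calls.

### The job

Make the drip tray drain into the sink: swing its folded spout out until it points straight away from the tray, and slide the tray gently over the worktop, squarely to the sink, until the lip of the spout overhangs the edge of the sink bowl by about three centimetres. Only push with the fingertips: do not lift the tray or touch the upturned cup and the teaspoon that drain in it, leave the other things where they stand, and take the hand away at the end.

Things in the scene. Friction and masses are not known exactly. Their poses are not given: they have to be found in the camera images.
- tray: Loose dark grey drip tray, 0.5 kg. Outside 190 mm along x, 280 mm along y, corners rounded 22 mm; underside 8 mm above the worktop on four feet set in 22 mm, walls 4 mm thick with the rim 24 mm and the floor 11 mm above the worktop. Origin: middle, worktop height; z up. Outlet with spout at the -y end; the +y end is a plain straight wall. Square to the sink, its y axis lies along world y.
- spout (a joint): Swivel of the spout about an upright pin, rad. 0: straight out along the tray's -y axis (end stop); positive: folded round toward the tray's -x side (up to 1.35). Light friction holds it where it is left: about 1 N at the lip turns it.
- spout_pivot (a point): Pin of the spout: on the middle line of the tray, 25 mm outside its outlet end wall (165 mm from the tray's origin along -y); the point is 7 mm above the worktop.
- spout_lip (a point): Lip (far tip) of the spout's floor, 80 mm from the pin, 7 mm above the worktop. The spout is a dark open channel 37 mm wide over two straight side walls, 3 mm thick, that run from 19 to 75 mm from the pin and stand from 6 to 19 mm above the worktop; underside 6 mm above the worktop, 3 mm above the sink's rim.
- bowl_edge (a point): Fixed point on the inner edge of the sink's rim, on the tray's side, where the bowl drops away. The edge runs straight along world x from x = 0.48 to 0.72 at this y; the bowl lies at smaller y. The flat rim between worktop and bowl is 47 mm wide and 3 mm high.
- cup_mid (a point): Middle of the small patterned espresso cup that stands upside down in the tray, loose: 60 mm across, 83 mm with its handle, 52 mm tall.
- teaspoon_mid (a point): Middle of the steel teaspoon that lies in the tray, loose: 130 mm long, 26 mm wide, 11 mm high.
- mill_mid (a point): Bystander: middle of a wooden pepper mill upright on the worktop behind the tray, 58 mm across, 170 mm tall.
- shaker_mid (a point): Bystander: middle of a salt shaker upright on the worktop behind the tray, 44 mm across, 90 mm tall.
- jar_mid (a point): Bystander: middle of a honey jar upright on the chopping board to the left, 71 mm across, 110 mm tall; the board is fixed, 21 mm high.
Mind the look-alikes: they are no part of the job. Leave any blue look-alike of the part that bears cup_mid alone.

How it is judged:
By the outcome, as a careful person would: the job done as asked, in the order asked, and still so for the second after the job is handed in, with the robot touching nothing.
It also fails if it takes over 67 s, if anything falls off the work surface, if the arm or the gripper's body presses on something with over 40 N, if the wrist force passes 120 N, or if a joint passes its speed limit or range.

## Working session

There is one attempt and no reset: what is moved stays moved. The work goes in short steps, Python scripts to look and compute and a tool call to move; the robot and the scene stay as the last step left them, time stands still between calls to the robot, and variables do not carry over. Pictures are saved under pics/ and viewed, at most 10 in all, crops included, and the job is handed in when it is done.

Besides the shell and the picture viewer there is one more tool, called after "Emit:" as name(argument=value, ...) on one line, values as JSON. move_arm: Moves the arm, as the interface text tells. Scaled input: -1 to 1 covers 0.05 m each way for a shift and 5 degrees each way for a turn. Its arguments: {"type":"object","properties":{"deltas":{"type":"array"},"grip_force":{"type":"number"}},"required":["deltas"]}

```bash
mkdir -p pics; cat > h.py <<'E'
import numpy as np, cv2
from plant import arm
def snap(n,f):
    P=arm.camera_params(n); im=arm.get_image(n)[:,:,::-1].copy(); cv2.imwrite('pics/'+f,im); np.savez('pics/'+f+'.npz',**{k:np.array(P[k]) for k in 'KRt'}); return im,P
def ray(P,u,v,z):
    K,R,t=[np.array(P[k]) for k in 'KRt']; d=R.T@np.linalg.inv(K)@[u,v,1]; c=-R.T@t; return c+d*(z-c[2])/d[2]
def proj(P,X):
    K,R,t=[np.array(P[k]) for k in 'KRt']; p=K@(R@np.array(X)+t.ravel()); return p[:2]/p[2]
E
python3 - <<'E'
from h import *
for n in ('scene','side','wrist'):
    im,P=snap(n,n+'0.png'); print(n,-np.array(P['R']).T@P['t'])
s=arm.sense(); print(s['eef_pos'],s['ee_rot'],s['time_s'],s['finger_gap'])
E
```

```text
scene [-0.17898784 -0.70365519  1.19127498]
side [ 0.15849174 -0.5693027   0.57993068]
wrist [0.64987157 0.08462872 0.3729452 ]
[6.49522975e-01 2.88390637e-05 2.30520094e-01] [-1.79915299e+02  6.11973389e-03  9.00080046e+01] 0.15 0.9975458976958993
```

View pics/scene0.png

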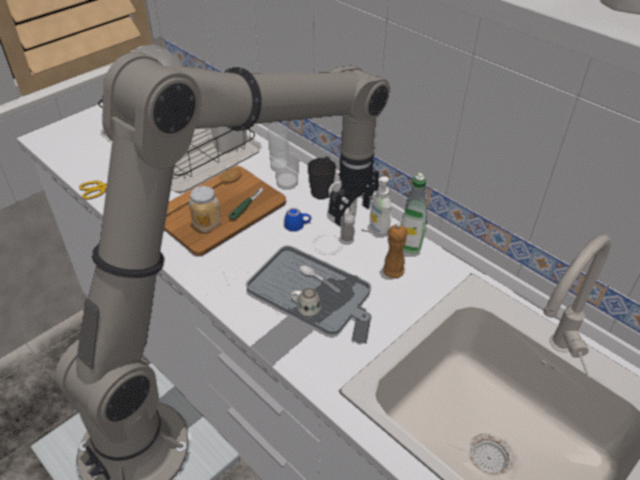

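View pics/wrist0.png

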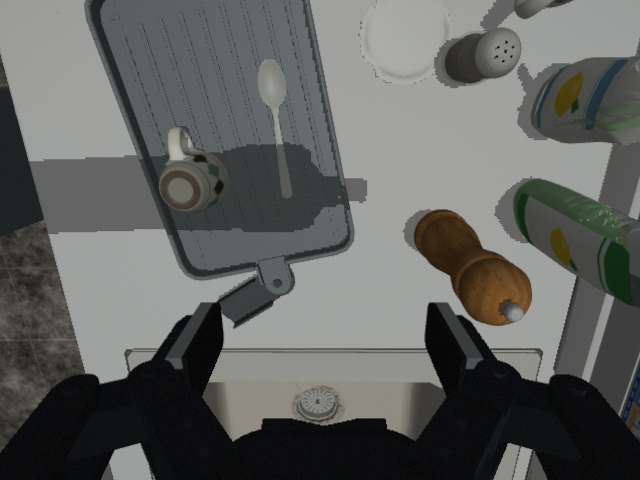

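The wrist view shows the grey tray with its outlet end at (190-350, 260), the pin at (277,283) and the folded spout's lip near (228,315). The cup is at (188,190), the spoon at (278,130) and the mill at (470,265). The outer rim edge is at row ~350 and the bowl edge at row ~381. The only look-alike is the blue cup at scene (294,218). The patterned cup in the tray, at scene (308,300), is the real one.

```bash
python3 - <<'E'
from h import *
P=np.load('pics/wrist0.png.npz')
for n,u,v,z in [('L1',90,20,.024),('L2',172,248,.024),('R1',310,10,.024),('R2',351,215,.024),('B1',210,278,.024),('B2',335,250,.024),('pin',277,283,.019),('lipa',234,326,.019),('lipb',216,306,.019),('rimout',200,350,.003),('rimout2',500,350,.003),('edge',230,381,.003),('edge2',420,381,.003),('cup',182,192,.063),('mill base',435,235,.0),('millside',416,232,0)]:
    print(n,ray(P,u,v,z).round(4))
im=cv2.imread('pics/wrist0.png'); print(im[340:400:2,240].tolist())
a=cv2.resize(im[200:420,120:420],(800,587),interpolation=cv2.INTER_CUBIC); cv2.imwrite('pics/c1.png',a)
E
```

```text
L1 [0.4483 0.1567 0.024 ]
L2 [ 0.4897 -0.0538  0.024 ]
R1 [0.6374 0.1642 0.024 ]
R2 [ 0.6769 -0.0175  0.024 ]
B1 [ 0.5261 -0.0886  0.024 ]
B2 [ 0.661  -0.0558  0.024 ]
pin [ 0.5976 -0.0971  0.019 ]
lipa [ 0.5457 -0.1524  0.019 ]
lipb [ 0.5275 -0.1261  0.019 ]
rimout [ 0.496  -0.1977  0.003 ]
rimout2 [ 0.8669 -0.197   0.003 ]
edge [ 0.5292 -0.245   0.003 ]
edge2 [ 0.7723 -0.2445  0.003 ]
cup [0.5238 0.015  0.063 ]
mill base [ 0.7723 -0.0475  0.    ]
millside [ 0.751 -0.044  0.   ]
[[161, 163, 161], [160, 162, 160], [161, 163, 160], [161, 163, 161], [104, 107, 105], [133, 138, 137], [115, 118, 118], [140, 146, 145], [139, 144, 144], [140, 146, 145], [141, 145, 145], [140, 145, 144], [141, 145, 146], [141, 145, 145], [140, 145, 145], [140, 146, 146], [141, 146, 145], [142, 146, 146], [142, 147, 147], [141, 146, 146], [133, 144, 147], [132, 141, 145], [131, 139, 145], [131, 140, 144], [131, 141, 145], [131, 139, 143], [129, 138, 143], [132, 141, 146], [130, 141, 144], [130, 140, 143]]
```

View pics/c1.png

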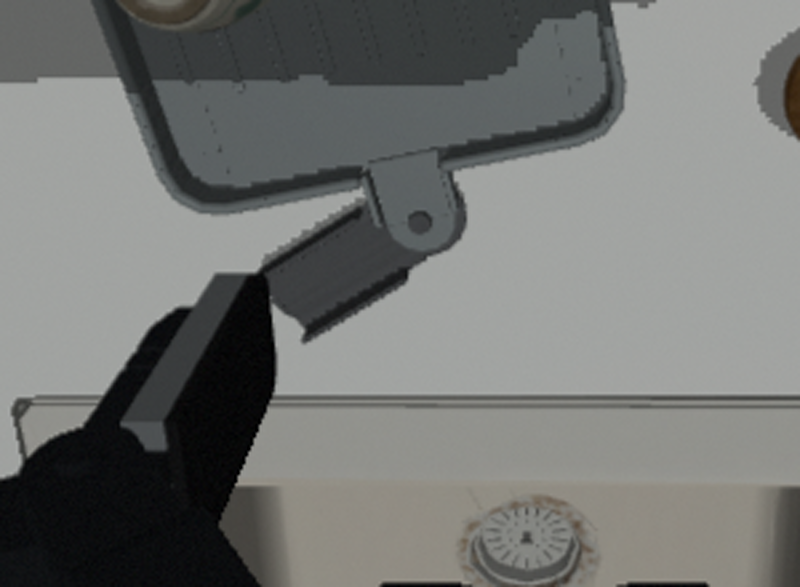

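View pics/side0.png

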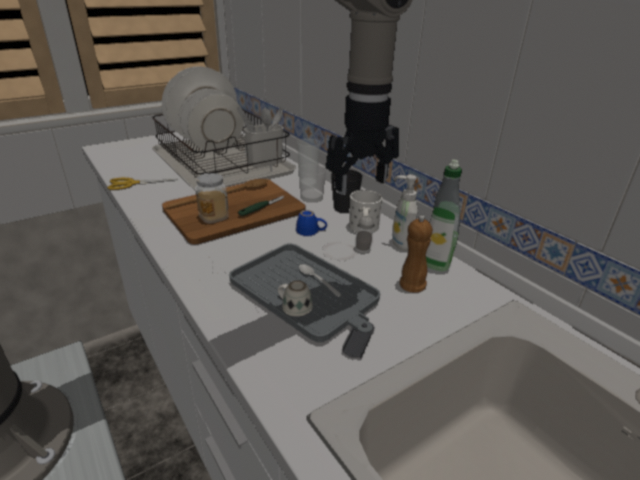

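The tray is centred near (0.562, 0.064) with a yaw of about +12°. The pin is at (0.597, -0.097), the spout is folded about 68°, and the bowl edge is at y ≈ -0.245. These agree with the given sizes: the spout walls reach ~74 mm against 75 mm, and the rim is 47 mm wide. The crop confirms the spout and pin. I'll now shut the fingers and move above the pocket between the spout and the tray.

Emit:
move_arm(deltas=[-0.3,-0.415,0.37,0,0,0,-1,-0.3,-0.415,0.37,0,0,0,-1,-0.3,-0.415,0.37,0,0,0,-1,-0.3,-0.415,0.37,0,0,0,-1,-0.3,-0.415,0.37,0,0,0,-1,-0.3,-0.415,0.37,0,0,0,-1,-0.3,-0.415,0.37,0,0,0,-1,0,0,0,0,0,0,-1,0,0,0,0,0,0,-1,0,0,0,0,0,0,-1], grip_force=20)

```text
time_s: 1.15
eef_pos: [0.5065, -0.1043, 0.1026]
ee_rot: [179.9, -0.0, 90.1]
contact_force: [0.5, 0.0, -0.8]
finger_gap: -0.005
gripper_force: 0.0
```

```bash
python3 - <<'E'
from h import *
im,P=snap('wrist','wrist1.png')
s=arm.sense(); print(s['eef_pos'],s['finger_gap'])
for n,u,v in(('scene',294,228),('side',307,233)): print('bluecup',ray(np.load(f'pics/{n}0.png.npz'),u,v,0))
print('jar',ray(np.load('pics/scene0.png.npz'),207,228,.021),'shaker',ray(np.load('pics/scene0.png.npz'),346,241,0))
E
```

```text
[ 0.50657196 -0.10414545  0.10270694] 0.002758859111285674
bluecup [0.70583965 0.26447315 0.        ]
bluecup [0.70613682 0.26405176 0.        ]
jar [0.51440392 0.41980717 0.021     ] shaker [0.77315716 0.12208471 0.        ]
```

View pics/wrist1.png

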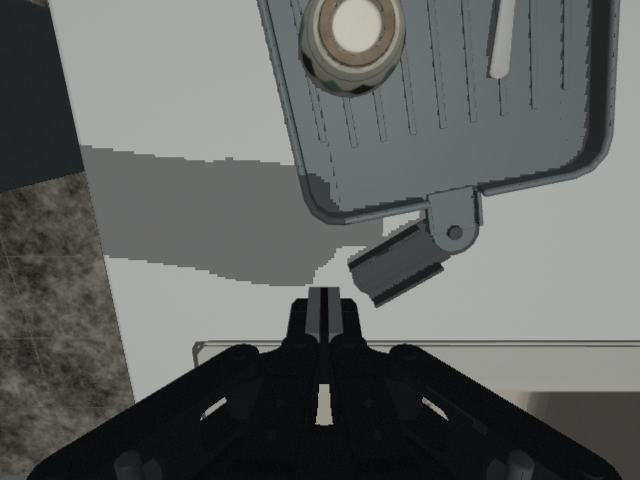

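The closer view shows the pin at (455,233), the spout's lip corners at (349,266) and (376,306), and the tray's outlet corner at (320,215). The shut fingertips are at (324,300).

```bash
python3 - <<'E'
from h import *
P=np.load('pics/wrist1.png.npz')
for n,u,v,z in [('pin',455,233,.019),('lipA',349,265,.019),('lipB',376,306,.019),('traycorner bot',345,223,.024),('bot2',425,204,.024),('botR',570,177,.024),('rimout',300,342,.003),('edge',560,391,.003),('left1',263,10,.024),('left2',300,180,.024)]: print(n,ray(P,u,v,z).round(4))
for z in(.01,):print(proj(P,[.5066,-.1042,z]))
E
```

```text
pin [ 0.5949 -0.0983  0.019 ]
lipA [ 0.5243 -0.1218  0.019 ]
lipB [ 0.5446 -0.1542  0.019 ]
traycorner bot [ 0.5206 -0.0898  0.024 ]
bot2 [ 0.5714 -0.077   0.024 ]
botR [ 0.6602 -0.0596  0.024 ]
rimout [ 0.4879 -0.1966  0.003 ]
edge [ 0.7075 -0.2458  0.003 ]
left1 [0.4738 0.0307 0.024 ]
left2 [ 0.4919 -0.0617  0.024 ]
[323.43826076 236.60013486]
```

Emit:
move_arm(deltas=[0,0,0.305,0,0,0,-1,0,0,0.305,0,0,0,-1,0,0,0.305,0,0,0,-1,0,0,0.305,0,0,0,-1,0,0,0.305,0,0,0,-1,0,0,0.305,0,0,0,-1,0,0,0,0,0,0,-1,0,0,0,0,0,0,-1])

```text
time_s: 2.0
eef_pos: [0.5058, -0.1045, 0.0108]
ee_rot: [179.9, -0.0, 90.1]
contact_force: [0.3, 0.2, 0.5]
finger_gap: 0.004
gripper_force: 0.0
```

Emit:
move_arm(deltas=[0,0.13,0,0,0,0,-1,0,0.13,0,0,0,0,-1,-0.13,0.03,0,0,0,0,-1,-0.13,0.03,0,0,0,0,-1,-0.13,0.03,0,0,0,0,-1,-0.115,0.07,0,0,0,0,-1,-0.115,0.07,0,0,0,0,-1,-0.115,0.07,0,0,0,0,-1,-0.115,0.07,0,0,0,0,-1,0,0,0,0,0,0,-1])

```text
time_s: 3.0
eef_pos: [0.5373, -0.1487, 0.0104]
ee_rot: [179.9, 0.0, 89.9]
contact_force: [0.1, 0.1, -0.4]
finger_gap: -0.002
gripper_force: 0.1
```

Emit:
move_arm(deltas=[-0.08,0.115,0,0,0,0,-1,-0.08,0.115,0,0,0,0,-1,-0.08,0.115,0,0,0,0,-1,-0.08,0.115,0,0,0,0,-1,-0.04,0.08,0,0,0,0,-1,-0.04,0.08,0,0,0,0,-1,0,0,0,0,0,0,-1])

```text
time_s: 3.7
eef_pos: [0.5684, -0.1674, 0.0104]
ee_rot: [179.9, 0.0, 90.0]
contact_force: [0.3, -0.6, 1.0]
finger_gap: 0.002
gripper_force: 0.0
```

```bash
python3 - <<'E'
from h import *
im,P=snap('wrist','wrist2.png')
s=arm.sense(); print(s['eef_pos'],s['contact_force'],s['time_s'])
E
```

```text
[ 0.5680299  -0.16730961  0.01041897] [0.73624902 0.39882034 0.02315857] 3.75
```

View pics/wrist2.png

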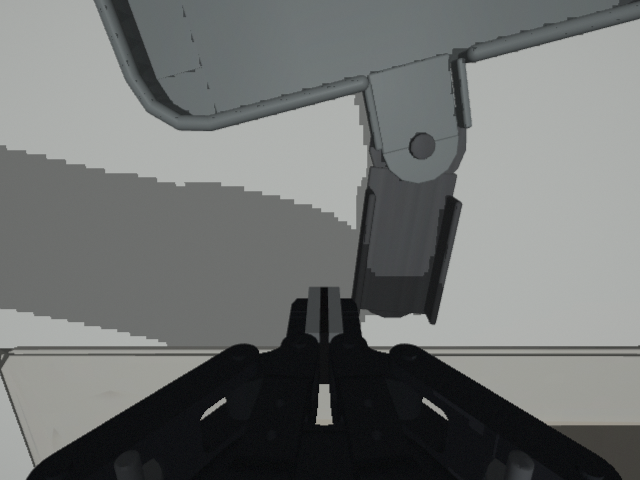

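The spout has followed the fingertip. Its pin is at (422,146) and its lip ends are at (357,305) and (435,322). It isn't straight yet, so I'll measure what's left.

```bash
python3 - <<'E'
from h import *
P=np.load('pics/wrist2.png.npz')
r=lambda u,v,z:ray(P,u,v,z)[:2]
p=r(422,146,.019);a=r(460,200,.019);b=r(438,322,.019);c=r(215,127,.024);d=r(360,89,.024);e=r(480,60,.024);f=r(630,13,.024)
print(p,a,b,np.degrees(np.arctan2(*(b-a)[::-1])),[np.degrees(np.arctan2(*(y-x)[::-1])) for x,y in((c,d),(e,f),(c,f))])
print(r(372,190,.019),r(357,290,.019))
E
```

```text
[ 0.60454758 -0.09574306] [ 0.62102307 -0.11605975] [ 0.6182439  -0.17050508] -92.92213525006176 [np.float64(13.830209319024721), np.float64(16.534273603460107), np.float64(14.452040133164031)]
[ 0.5869399  -0.11215228] [ 0.58253407 -0.15491051]
```

Emit:
move_arm(deltas=[-0.01,0.08,0,0,0,0,-1,-0.01,0.08,0,0,0,0,-1,-0.01,0.08,0,0,0,0,-1,-0.01,0.08,0,0,0,0,-1,-0.01,0.08,0,0,0,0,-1,0,0.08,0,0,0,0,-1,0,0,0,0,0,0,-1])

```text
time_s: 4.45
eef_pos: [0.5923, -0.1698, 0.0104]
ee_rot: [179.9, -0.0, 90.0]
contact_force: [0.8, 0.0, -0.4]
finger_gap: 0.004
gripper_force: 0.1
```

```bash
python3 - <<'E'
from h import *
im,P=snap('wrist','wrist3.png')
s=arm.sense(); print(s['eef_pos'],s['contact_force'],s['time_s'])
E
```

```text
[ 0.59204035 -0.16959186  0.01041392] [-0.47259289 -0.4675318   0.29913697] 4.5
```

View pics/wrist3.png

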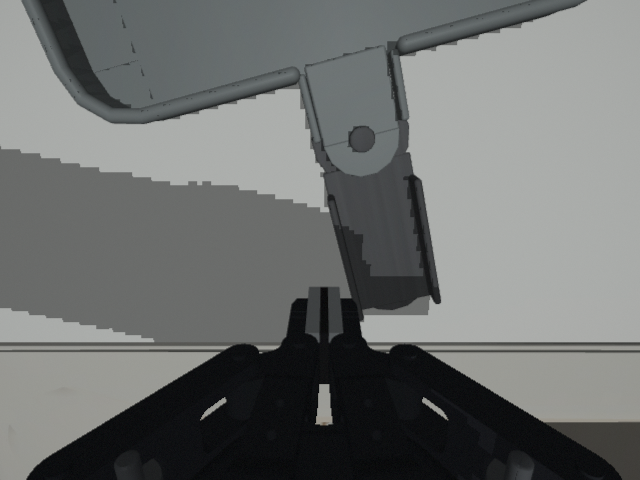

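The spout is now almost in line with the outlet, with the pin at (362,139) and the lip at (400,310).

```bash
python3 - <<'E'
from h import *
P=np.load('pics/wrist3.png.npz')
r=lambda u,v,z:ray(P,u,v,z)[:2]
an=lambda x,y:np.degrees(np.arctan2(*(y-x)[::-1]))
p=r(362,139,.019)
print(p,'spout R',an(r(420,180,.019),r(440,300,.019)),'L',an(r(331,197,.019),r(361,318,.019)),'walls',an(r(145,122,.024),r(295,83,.024)),an(r(405,52,.024),r(575,7,.024)),an(r(145,122,.024),r(575,7,.024)))
print(r(440,300,.019),r(361,318,.019))
E
```

```text
[ 0.60635362 -0.09557767] spout R -75.76020958299787 L -75.99142177782309 walls 13.475299339575228 13.687531142930132 13.830839494951404
[ 0.64185542 -0.16198203] [ 0.60858466 -0.17080448]
```

The spout is on its end stop (-75.9° against -76.3°). I'll back off, lift and go round behind the tray, opening the fingers on the way.

Emit:
move_arm(deltas=[0,-0.2,0,0,0,0,-1,0,-0.2,0,0,0,0,-1,0,0,-0.5,0,0,0,-1,0,0,-0.9,0,0,0,-1,0,0,-0.9,0,0,0,-1,0,0,-0.9,0,0,0,-1,0,0,0,0,0,0,-1])

```text
time_s: 5.2
eef_pos: [0.5748, -0.1713, 0.1775]
ee_rot: [179.2, 0.2, 90.0]
contact_force: [1.0, -0.3, -0.6]
finger_gap: 0.001
gripper_force: 0.0
```

Emit:
move_arm(deltas=[0.7,0,0,0,0,0,1,0.7,0,0,0,0,0,1,0.7,0,0,0,0,0,1,0.7,0,0,0,0,0,1,0.7,0,0,0,0,0,1,0.7,0,0,0,0,0,1,0.7,0,0,0,0,0,1,0.7,0,0,0,0,0,1,0.7,0,0,0,0,0,1,0.7,0,0,0,0,0,1,0.7,0,0,0,0,0,1,0.7,0,0,0,0,0,1])

```text
time_s: 6.4
eef_pos: [0.57, 0.2506, 0.1696]
ee_rot: [-179.9, 0.0, 90.0]
contact_force: [0.8, 0.7, 0.5]
finger_gap: 1.0
gripper_force: 0.0
```

Emit:
move_arm(deltas=[0,0,0,0,0,0,1,0,0,0,0,0,0,1])

```text
time_s: 6.6
eef_pos: [0.57, 0.2503, 0.1695]
ee_rot: [-179.9, 0.0, 90.1]
contact_force: [0.3, -0.7, -0.2]
finger_gap: 1.005
gripper_force: 0.0
```

```bash
python3 - <<'E'
from h import *
im,P=snap('scene','scene4.png')
cv2.imwrite('pics/c4.png',cv2.resize(im[130:400,200:560],(800,600),interpolation=cv2.INTER_CUBIC))
s=arm.sense(); print(s['eef_pos'],s['contact_force'],s['time_s'],s['ee_rot'])
E
```

```text
[0.57057065 0.24872947 0.16966602] [ 0.70967269 -1.04230211  0.32724268] 6.65 [-1.79947152e+02  9.01702921e-02  8.99884713e+01]
```

View pics/c4.png

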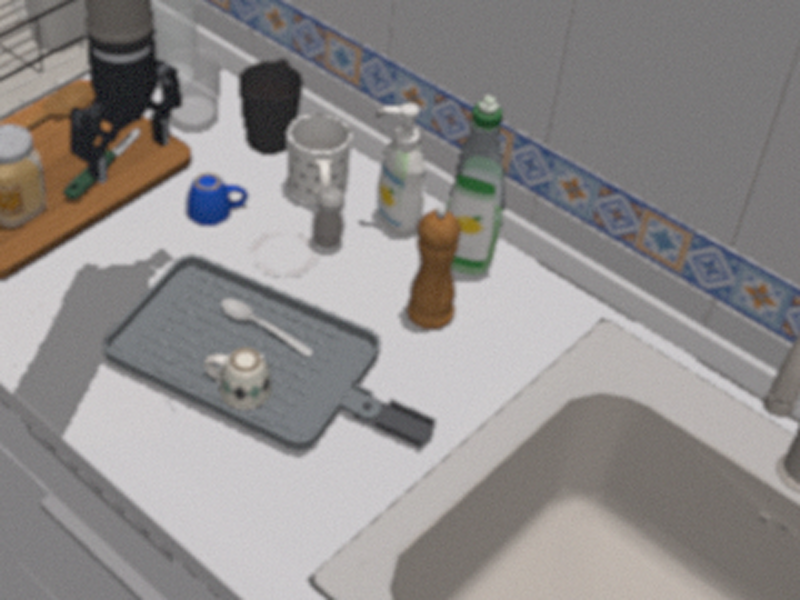

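The scene crop shows the spout straight out, with the pin at (368,405) and the lip at (425,430). The tray's far corner is at (190,262), and the blue cup and the bystanders have not moved. Next I'll check for clearance where the hand comes down.

```bash
python3 - <<'E'
from h import *
P=np.load('pics/scene4.png.npz')
k=lambda u,v,z:ray(P,200+u*360/800,130+v*270/600,z).round(3)
print('board',k(190,158,.021),k(5,270,.021),'far corner R',k(190,260,.024),'far corner L',k(108,342,.024),'pin',k(368,405,.019),'lip',k(425,428,.01),'bluecup',k(188,215,0))
E
```

```text
board [0.754 0.352 0.021] [0.447 0.353 0.021] far corner R [0.618 0.205 0.024] far corner L [0.458 0.171 0.024] pin [ 0.605 -0.1    0.019] lip [ 0.632 -0.162  0.01 ] bluecup [0.69  0.287 0.   ]
```

Emit:
move_arm(deltas=[0,0,0.5,0,0,0,1,0,0,0.5,0,0,0,1,0,0,0.5,0,0,0,1,0,0,0.5,0,0,0,1,0,0,0.5,0,0,0,1,0,0,0.5,0,0,0,1,0,0,0.3,0,0,0,1,0,0,0,0,0,0,1,0,0,0,0,0,0,1])

```text
time_s: 7.55
eef_pos: [0.5719, 0.2493, 0.0059]
ee_rot: [180.0, 0.0, 89.9]
contact_force: [0.0, 0.6, 0.4]
finger_gap: 0.999
gripper_force: 0.0
```

Emit:
move_arm(deltas=[0,0,0.06,0,0,0,1,0,0,0,0,0,0,1])

```text
time_s: 7.75
eef_pos: [0.572, 0.2503, 0.0033]
ee_rot: [179.9, -0.0, 90.0]
contact_force: [0.1, -0.2, -0.5]
finger_gap: 1.002
gripper_force: 0.0
```

```bash
python3 - <<'E'
from h import *
im,P=snap('side','side5.png'); 
s=arm.sense(); print(s['eef_pos'],s['contact_force'],s['time_s'])
p=s['eef_pos']; u,v=proj(P,[p[0],p[1],.01]).astype(int); print(u,v)
print([proj(P,[p[0]+sx*.05,p[1]-.011,z]).round() for sx in(-1,1) for z in(0,.013)])
cv2.imwrite('pics/c5.png',cv2.resize(im[v-75:v+75,u-100:u+100],(800,600),interpolation=cv2.INTER_CUBIC))
E
```

```text
[0.57187792 0.2502487  0.00324671] [ 0.00683612 -0.15616215 -0.77482764] 7.8
263 246
[array([247., 259.]), array([247., 254.]), array([284., 246.]), array([284., 242.])]
```

View pics/c5.png

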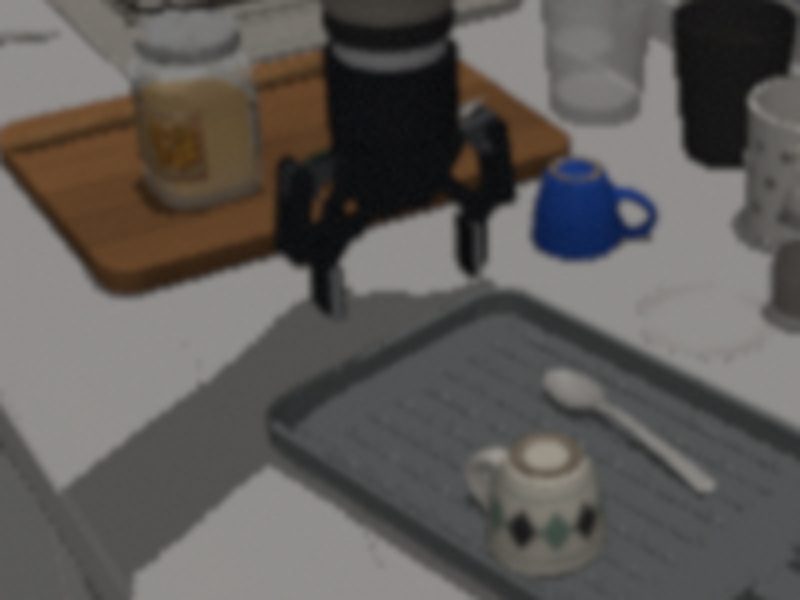

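The open fingertips are at crop (340,316) and (470,275), about 16-18 mm above the worktop. That matches the 13 mm swing-back, so I'll go about 8 mm lower to bear well on the wall. The blue cup is clear at (580,210).

Emit:
move_arm(deltas=[0,0,0.08,0,0,0,1,0,0,0.08,0,0,0,1,0,0,0,0,0,0,1])

```text
time_s: 8.1
eef_pos: [0.5707, 0.2498, -0.0064]
ee_rot: [-179.9, 0.0, 90.0]
contact_force: [1.0, -0.1, -1.2]
finger_gap: 1.003
gripper_force: 0.0
```

Emit:
move_arm(deltas=[-0.1,0,0,0,0,0,1,-0.1,0,0,0,0,0,1,-0.1,0,0,0,0,0,1,-0.1,0,0,0,0,0,1,-0.1,0,0,0,0,0,1,-0.1,0,0,0,0,0,1,-0.1,0,0,0,0,0,1,-0.1,0,0,0,0,0,1,-0.1,0,0,0,0,0,1,-0.1,0,0,0,0,0,1,-0.1,0,0,0,0,0,1,-0.1,0,0,0,0,0,1])

```text
time_s: 9.3
eef_pos: [0.5714, 0.1898, -0.0056]
ee_rot: [180.0, -0.0, 90.0]
contact_force: [0.8, 3.3, 0.6]
finger_gap: 0.999
gripper_force: 1.5
```

Emit:
move_arm(deltas=[-0.08,0,0,0,0,0,1,-0.08,0,0,0,0,0,1,-0.08,0,0,0,0,0,1,-0.08,0,0,0,0,0,1,-0.08,0,0,0,0,0,1,-0.08,0,0,0,0,0,1,-0.08,0,0,0,0,0,1,-0.04,0,0,0,0,0,1,0,0,0,0,0,0,1])

```text
time_s: 10.2
eef_pos: [0.5713, 0.159, -0.0057]
ee_rot: [-180.0, 0.0, 90.0]
contact_force: [0.4, 0.3, 0.9]
finger_gap: 1.0
gripper_force: 0.8
```

```bash
python3 - <<'E'
from h import *
im,P=snap('scene','scene6.png')
cv2.imwrite('pics/c6.png',cv2.resize(im[200:380,240:480],(800,600),interpolation=cv2.INTER_CUBIC))
s=arm.sense(); print(s['eef_pos'],s['contact_force'],s['time_s'])
E
```

```text
[ 0.57129493  0.15905764 -0.00571015] [0.85951017 1.2387272  1.25100926] 10.25
```

View pics/c6.png

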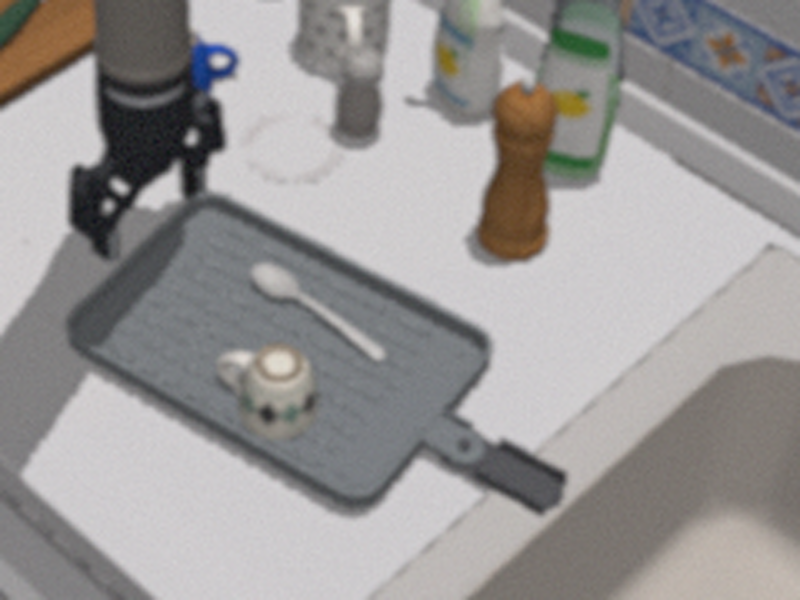

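The crop shows the tray almost square. The pin is at (463,445), the spout end at (540-565, 475-510), and the tray is pushed at its far wall by the two fingertips at (105,250) and (195,190). The cup and spoon still lie in place. That was the last picture to view, so from here I'll measure by masks and contours.

```bash
cat > m.py <<'E'
from h import *
# tray side walls by edge search: dark-on-light border pixels on the outer rim, then line fit
def lines(im,P,c,yaw):
    g=cv2.cvtColor(im,cv2.COLOR_BGR2GRAY); k=np.array([np.cos(yaw),np.sin(yaw)]); j=np.array([-k[1],k[0]]); out={}
    def edge(a,d,z,L=.02):   # last strong dark->light step going along d from a-L to a+L
        s=np.arange(-L,L,.0005); uv=np.array([proj(P,[*(a+q*d),z]) for q in s]).astype(np.float32)
        v=cv2.remap(g,uv[:,:1],uv[:,1:],cv2.INTER_LINEAR).ravel().astype(float); v=cv2.GaussianBlur(v[:,None],(1,5),0).ravel()
        e=np.diff(v); i=np.argmax(e); return (a+s[i]*d, e[i])
    for n,sd,rng in(('R',1,np.linspace(-.1,.1,25)),('L',-1,np.linspace(-.1,.1,25))):
        p=[edge(c+sd*.095*k+t*j,sd*k,.024 if n=='R' else .024) for t in rng]
        q=np.array([x for x,e in p if e>1.5]); 
        if len(q)<8: out[n]=None; continue
        f=cv2.fitLine(q.astype(np.float32),cv2.DIST_HUBER,0,.001,.001).ravel(); a=np.degrees(np.arctan2(f[1],f[0])); a=(a+180)%180-90
        out[n]=(round(float(a),2),(f[2:]).round(4),len(q))
    return out
E
python3 - <<'E'
from m import *
P=dict(np.load('pics/scene6.png.npz')); im=cv2.imread('pics/scene6.png')
k=lambda u,v,z:ray(P,240+u*.3,200+v*.3,z)[:2]
an=lambda x,y:np.degrees(np.arctan2(*(y-x)[::-1]))
pin=k(463,445,.019); print('pin',pin,'lips',k(565,473,.019),k(541,505,.019))
a,b,c,d=k(235,203,.024),k(470,330,.024),k(90,350,.024),k(320,498,.024)
print('R',a,b,an(a,b)+90,'L',c,d,an(c,d)+90,'farcorners',k(200,197,.024),k(72,325,.024))
yaw=np.radians((an(a,b)+90)); ctr=pin+.165*np.array([-np.sin(yaw),np.cos(yaw)]); print(ctr,lines(im,P,ctr,yaw))
E
```

```text
pin [ 0.57891971 -0.16659947] lips [ 0.61168758 -0.23379243] [ 0.57794062 -0.23949459]
R [0.62973979 0.11904839] [ 0.66193902 -0.1012055 ] 8.317234777925648 L [0.44448016 0.08486213] [ 0.46918696 -0.12923338] 6.582861779712459 farcorners [0.6144062 0.1435985] [0.45119417 0.11291155]
[ 0.55505183 -0.00333489] {'R': (9.83, array([0.6494, 0.0105], dtype=float32), 25), 'L': (9.46, array([ 0.4463, -0.0184], dtype=float32), 25)}
```

Emit:
move_arm(deltas=[0.3,0,0,0,0,0,1,0.3,0,0,0,0,0,1,0,0,-0.7,0,0,0,1,0,0,-0.8,0,0,0,1,0,0,-0.8,0,0,0,1,0,0,-0.8,0,0,0,1,0,0,-0.8,0,0,0,1,0,0,-0.8,0,0,0,1])

```text
time_s: 11.05
eef_pos: [0.5703, 0.1914, 0.2308]
ee_rot: [-179.9, 0.0, 90.1]
contact_force: [1.0, 0.6, -0.6]
finger_gap: 1.0
gripper_force: 0.0
```

Emit:
move_arm(deltas=[-0.63,0,0,0,0,0,1,-0.63,0,0,0,0,0,1,-0.63,0,0,0,0,0,1,-0.63,0,0,0,0,0,1,-0.63,0,0,0,0,0,1,-0.63,0,0,0,0,0,1,0,0,0,0,0,0,1,0,0,0,0,0,0,1])

```text
time_s: 11.85
eef_pos: [0.5711, 0.0017, 0.2291]
ee_rot: [-180.0, -0.0, 90.0]
contact_force: [0.3, 0.1, -0.5]
finger_gap: 1.002
gripper_force: 0.0
```

```bash
cat > w.py <<'E'
from h import *
import sys
# tray mask from a high wrist view: warp to a top-down map at z=.024 (rim), 1 mm/px, and take edges
def top(im,P,z,x0=.40,x1=.74,y0=-.30,y1=.17,s=.001):
    K,R,t=[np.array(P[k]) for k in 'KRt']
    H=K@np.c_[R[:,0],R[:,1],R[:,2]*z+t.ravel()]@np.array([[s,0,x0],[0,-s,y1],[0,0,1]])
    return cv2.warpPerspective(im,np.linalg.inv(H),(int((x1-x0)/s),int((y1-y0)/s)))
def dark(m): # neutral/blueish dark pixels against the white top
    return (m.max(2)<128).astype(np.uint8)
E
python3 - <<'E'
from w import *
s=arm.sense(); im,P=snap('wrist','wrist7.png'); print(s['eef_pos'],s['time_s'])
m=top(im,P,.024); d=dark(m)
g=m.max(2)
b=cv2.resize(g[::8,::6],None,fx=1,fy=1)
for r in range(0,g.shape[0],12): print(round(.17-r*.001,3),' '.join('%3d'%v for v in g[r,::10]))
E
```

```text
[0.57109266 0.0017007  0.22912029] 11.85
0.17 159 159 158 159 160 160 159 159 161 160 160 160 152 160 161 160 160 161 161 160 161 160 160 160 160 160 160 160 160 163 163 163 162 161
0.158 158 160 159 160 161 161 160 161 160 161 160 160 160 161 161 161 161 161 161 161 160 160 161 160 161 161 160 160 165 165 164 164 163 161
0.146 160 159 160 160 161 160 160 161 161 162 162 161 152 162 167 162 161 162 105 106  84  81 138 161 161 162 160 161 155 166 165 165 163 163
0.134 160 161 161 161 161 161 161 161 161 162 134 102 101  82  41  60 110 110 111 110 111 110  55 161 162 162 162 161 161 166 167 164 164 164
0.122 160 161 161 162 161 142  78  40  75 103 104 105 106 108 108 110 110 110 111 111 111 111 111  94 162 162 162 162 161 165 164 166 165 164
0.11 160 162 161 161 162  38 101 102 102 104 104 106 107 107 107 109 110 111 111 111 112 100 110  97 163 162 162 164 161 162 166 156 155 163
0.098 162 162 162 162 162  39 101 100 103 104  91 105 103 108 111 109 103 110 110 111 111 108 110  54 163 162 163 162 163 162 162 162 162 162
0.086 162 162 162 163 163  40 100  73 102 103 104 106  98 108 103 1
[... 3937 characters left out ...]
  14 145 146 146 160  70  71  81 134 145 145 145 145 145 145 144 140 120 132 133 133 108 137 143 143 143 144 144 143 143  30  15
-0.262  15  14  13 144 145  79 160  69  71  80 133 144 144 145 144 145 144 144 116 106 129 134 122  70 114 144 144 144 144 143 142 144  14  12
-0.274  17  16  13  14 144  69 160  71  71  80 132 145 145 144 145 144 144 143 124  97  79 115  79  93 130 143 144 143 142 143 142  30  15  14
-0.286  18  12  12  14 129  68 159  70  70  80  13  12  13  16  12 111 144 145 144  94  14  13  12  12  15 136 142 144 143 143 143  13  13  14
-0.298  15  12  11  14  13  68 159  69  70  51  14  15  14  14  13  13  13  13  11  12  13  13  15  12  12  13 142 142 144 143  14  13  14  14
```

```bash
cat >> w.py <<'E'
def fit(q):
    f=cv2.fitLine(np.float32(q),cv2.DIST_HUBER,0,.001,.001).ravel(); return np.degrees(np.arctan2(f[1],f[0])),f[2:]
def measure(im,P,c,yaw):
    """c, yaw (rad): rough tray middle and yaw. Wall edges on the rim plane, spout walls at 19 mm."""
    s=.0005
    def scan(g,z0,a,d,L0,L1,th=130):   # last dark sample along d between offsets L0..L1 from a
        o=np.arange(L0,L1,s); pts=a+o[:,None]*d; u=((pts[:,0]-.40)/.0005).astype(int); v=((.17-pts[:,1])/.0005).astype(int)
        ok=(u>=0)&(u<g.shape[1])&(v>=0)&(v<g.shape[0])
        val=g[v.clip(0,g.shape[0]-1),u.clip(0,g.shape[1]-1)]; i=np.flatnonzero((val<th)&ok)
        return pts[i[-1]] if len(i) and i[-1]<len(o)-3 and i[-1]>2 else None
    k=np.array([np.cos(yaw),np.sin(yaw)]); j=np.array([-k[1],k[0]])
    g=top(im,P,.024,s=s).max(2); h=top(im,P,.019,s=s).max(2)
    R={}
    for n,base,d,T,t in(('right',c+.095*k,k,np.linspace(-.1,.1,40),j),('left',c-.095*k,-k,np.linspace(-.1,.1,40),j),('outlet',c-.14*j,-j,np.r_[-.068:-.03:.002,.03:.068:.002],k),('far',c+.14*j,j,np.linspace(-.065,.065,30),k)):
        q=[scan(g,0,base+x*t,d,-.02,.02) for x in T]; q=[x for x in q if x is not None]
        if len(q)>7:
            a,p=fit(q); yw=a if n in('outlet','far') else a-90
            yw=(yw+90)%180-90; R[n]=yw; print(n,'yaw %.1f'%yw,'offset from c %.1f mm'%(1000*(p-c)@d),len(q))
    pin=c-.165*j
    for n,sd in(('spR',1),('spL',-1)):
        q=[scan(h,0,pin-x*j+sd*.0185*k,sd*k,-.012,.012,105) for x in np.arange(.025,.072,.002)]; q=[x for x in q if x is not None]
        if len(q)>7: a,p=fit(q); print(n,'yaw %.1f'%((a)%180-90),'off %.1f'%(1000*(p-pin)@k),len(q))
    q=[scan(h,0,pin-.078*j+x*k,-j,-.02,.02,100) for x in np.arange(-.014,.015,.002)]; print('lip y',[round(float(x[1]),4) for x in q if x is not None])
E
python3 - <<'E'
from w import *
P=dict(np.load('pics/wrist7.png.npz')); im=cv2.imread('pics/wrist7.png')
measure(im,P,np.array([.555,0.0]),np.radians(9.5))
E
```

```text
right yaw 9.5 offset from c 95.1 mm 40
left yaw 9.5 offset from c 95.4 mm 25
outlet yaw 9.7 offset from c 140.7 mm 40
far yaw 9.7 offset from c 139.8 mm 29
spR yaw 8.7 off 18.9 22
spL yaw 9.1 off -17.9 24
lip y [-0.2341, -0.2298, -0.23, -0.2296, -0.2313, -0.2315, -0.2568, -0.2313, -0.2305, -0.2296, -0.2298, -0.2285, -0.2267, -0.2263, -0.2438]
```

From the high view the tray is at (0.555, 0.000) with yaw 9.5°, and all four walls agree within 1 mm. The spout is straight. I'll finish squaring it by pushing the far end of its left wall towards +x with shut fingers.

Emit:
move_arm(deltas=[0.353,-0.624,0,0,0,0,-1,0.353,-0.624,0,0,0,0,-1,0.353,-0.624,0,0,0,0,-1,0.353,-0.624,0,0,0,0,-1,0.353,-0.624,0,0,0,0,-1,0,0,0,0,0,0,-1,0,0,0,0,0,0,-1])

```text
time_s: 12.6
eef_pos: [0.4149, 0.0911, 0.2297]
ee_rot: [179.9, -0.0, 90.3]
contact_force: [-0.5, 0.0, 0.5]
finger_gap: 0.002
gripper_force: 0.0
```

Emit:
move_arm(deltas=[0,0,0.7,0,0,0,-1,0,0,0.7,0,0,0,-1,0,0,0.7,0,0,0,-1,0,0,0.7,0,0,0,-1,0,0,0.7,0,0,0,-1,0,0,0.5,0,0,0,-1,0,0,0.33,0,0,0,-1,0,0,0,0,0,0,-1,0,0,0,0,0,0,-1])

```text
time_s: 13.5
eef_pos: [0.4161, 0.0895, 0.0128]
ee_rot: [180.0, 0.0, 90.0]
contact_force: [0.4, -0.3, 0.1]
finger_gap: 0.004
gripper_force: 0.0
```

Emit:
move_arm(deltas=[0,0.085,0,0,0,0,-1,0,0.085,0,0,0,0,-1,0,0.085,0,0,0,0,-1,0,0.085,0,0,0,0,-1,0,0.085,0,0,0,0,-1,0,0.085,0,0,0,0,-1,0,0.085,0,0,0,0,-1,0,0.085,0,0,0,0,-1,0,0.085,0,0,0,0,-1,0,0,0,0,0,0,-1])

```text
time_s: 14.5
eef_pos: [0.4537, 0.0901, 0.0131]
ee_rot: [-180.0, -0.0, 90.1]
contact_force: [-1.2, 1.5, 1.7]
finger_gap: -0.001
gripper_force: 1.1
```

Emit:
move_arm(deltas=[0,-0.25,0,0,0,0,-1,0,-0.2,-0.2,0,0,0,-1,0,0,-0.8,0,0,0,-1,0,0,-0.8,0,0,0,-1,0,0,-0.8,0,0,0,-1,0,0,-0.8,0,0,0,-1,0,0,-0.9,0,0,0,-1])

```text
time_s: 15.2
eef_pos: [0.4297, 0.0885, 0.2288]
ee_rot: [-180.0, 0.0, 90.0]
contact_force: [0.1, 0.9, -0.5]
finger_gap: -0.002
gripper_force: 0.0
```

Emit:
move_arm(deltas=[-0.3,0.46,0,0,0,0,1,-0.3,0.46,0,0,0,0,1,-0.3,0.46,0,0,0,0,1,-0.3,0.46,0,0,0,0,1,-0.3,0.46,0,0,0,0,1,-0.3,0.46,0,0,0,0,1,0,0,0,0,0,0,1,0,0,0,0,0,0,1])

```text
time_s: 16.0
eef_pos: [0.5683, -0.0012, 0.2272]
ee_rot: [-179.9, 0.0, 89.9]
contact_force: [-0.2, -0.5, -0.1]
finger_gap: 0.999
gripper_force: 0.0
```

```bash
python3 - <<'E'
from w import *
s=arm.sense(); im,P=snap('wrist','wrist8.png'); print(s['eef_pos'],s['time_s'],s['ee_rot'])
measure(im,P,np.array([.565,0.0]),np.radians(3))
E
```

```text
[ 0.56825776 -0.00118117  0.22716292] 16.0 [-1.79926303e+02  9.91192957e-03  8.99335108e+01]
right yaw 4.2 offset from c 99.2 mm 40
left yaw 4.2 offset from c 90.8 mm 26
outlet yaw 4.2 offset from c 150.0 mm 40
far yaw 4.2 offset from c 130.4 mm 30
spR yaw 4.4 off 26.9 24
spL yaw 4.7 off -9.9 24
lip y [-0.2476, -0.2415, -0.2404, -0.2403, -0.2402, -0.2416, -0.242, -0.2419, -0.2417, -0.2416, -0.2415, -0.2569]
```

Yaw is down to 4.2° with the centre at (0.570, -0.010). I'll repeat the same push, about 17 mm further.

Emit:
move_arm(deltas=[0.364,-0.528,0,0,0,0,-1,0.364,-0.528,0,0,0,0,-1,0.364,-0.528,0,0,0,0,-1,0.364,-0.528,0,0,0,0,-1,0.364,-0.528,0,0,0,0,-1,0,0,0,0,0,0,-1,0,0,0,0,0,0,-1])

```text
time_s: 16.75
eef_pos: [0.4361, 0.0908, 0.2281]
ee_rot: [179.9, 0.0, 90.1]
contact_force: [0.6, 0.1, -0.9]
finger_gap: -0.004
gripper_force: 0.0
```

Emit:
move_arm(deltas=[0,0,0.7,0,0,0,-1,0,0,0.7,0,0,0,-1,0,0,0.7,0,0,0,-1,0,0,0.7,0,0,0,-1,0,0,0.7,0,0,0,-1,0,0,0.5,0,0,0,-1,0,0,0.28,0,0,0,-1,0,0,0,0,0,0,-1,0,0,0,0,0,0,-1])

```text
time_s: 17.65
eef_pos: [0.4377, 0.0899, 0.014]
ee_rot: [180.0, 0.0, 90.0]
contact_force: [0.0, -0.5, 1.2]
finger_gap: -0.002
gripper_force: 0.0
```

Emit:
move_arm(deltas=[0,0.085,0,0,0,0,-1,0,0.085,0,0,0,0,-1,0,0.085,0,0,0,0,-1,0,0.085,0,0,0,0,-1,0,0.085,0,0,0,0,-1,0,0.085,0,0,0,0,-1,0,0.085,0,0,0,0,-1,0,0.085,0,0,0,0,-1,0,0,0,0,0,0,-1])

```text
time_s: 18.55
eef_pos: [0.4713, 0.091, 0.0139]
ee_rot: [180.0, -0.0, 90.0]
contact_force: [-0.3, 0.7, 1.1]
finger_gap: -0.0
gripper_force: 0.8
```

Emit:
move_arm(deltas=[0,-0.25,0,0,0,0,-1,0,-0.2,-0.2,0,0,0,-1,0,0,-0.8,0,0,0,-1,0,0,-0.8,0,0,0,-1,0,0,-0.8,0,0,0,-1,0,0,-0.8,0,0,0,-1,0,0,-0.9,0,0,0,-1])

```text
time_s: 19.25
eef_pos: [0.4471, 0.0894, 0.2297]
ee_rot: [-180.0, 0.1, 90.0]
contact_force: [1.0, 0.5, 0.4]
finger_gap: -0.004
gripper_force: 0.0
```

Emit:
move_arm(deltas=[-0.3,0.4,0,0,0,0,1,-0.3,0.4,0,0,0,0,1,-0.3,0.4,0,0,0,0,1,-0.3,0.4,0,0,0,0,1,-0.3,0.4,0,0,0,0,1,-0.3,0.4,0,0,0,0,1,0,0,0,0,0,0,1,0,0,0,0,0,0,1])

```text
time_s: 20.05
eef_pos: [0.5677, -0.0002, 0.2282]
ee_rot: [-179.9, 0.0, 89.9]
contact_force: [-0.2, 0.7, -0.2]
finger_gap: 1.004
gripper_force: 0.0
```

```bash
python3 - <<'E'
from w import *
s=arm.sense(); im,P=snap('wrist','wrist9.png'); print(s['eef_pos'],s['time_s'],s['ee_rot'])
measure(im,P,np.array([.577,-0.012]),np.radians(0))
E
```

```text
[ 5.67741654e-01 -1.50992694e-04  2.28171968e-01] 20.05 [-1.79929578e+02  8.54209611e-03  8.99349678e+01]
right yaw 0.0 offset from c 98.0 mm 40
left yaw -0.0 offset from c 92.5 mm 25
outlet yaw -0.0 offset from c 143.0 mm 40
far yaw 0.0 offset from c 136.5 mm 30
spR yaw 1.7 off 20.9 24
spL yaw -0.0 off -15.0 24
lip y [-0.254, -0.2445, -0.2445, -0.2445, -0.246, -0.2475, -0.2475, -0.248, -0.248, -0.2475, -0.2475, -0.2675]
```

The tray is square (0.0°) at (0.580, -0.015), so the lip overhangs by about 15 mm. The last ~15 mm will be a straight push on the far wall with the open fingertips.

Emit:
move_arm(deltas=[0.6,0.04,0,0,0,0,1,0.6,0.04,0,0,0,0,1,0.6,0.04,0,0,0,0,1,0.6,0.04,0,0,0,0,1,0.6,0.04,0,0,0,0,1,0.6,0.04,0,0,0,0,1,0,0,0,0,0,0,1,0,0,0,0,0,0,1])

```text
time_s: 20.9
eef_pos: [0.5793, 0.1815, 0.2287]
ee_rot: [-180.0, 0.0, 90.2]
contact_force: [0.7, -0.9, 0.4]
finger_gap: 0.997
gripper_force: 0.0
```

Emit:
move_arm(deltas=[0,0,0.7,0,0,0,1,0,0,0.7,0,0,0,1,0,0,0.7,0,0,0,1,0,0,0.7,0,0,0,1,0,0,0.7,0,0,0,1,0,0,0.7,0,0,0,1,0,0,0.3,0,0,0,1,0,0,0.15,0,0,0,1,0,0,0,0,0,0,1,0,0,0,0,0,0,1])

```text
time_s: 21.9
eef_pos: [0.5819, 0.1805, -0.0021]
ee_rot: [179.8, -0.0, 90.0]
contact_force: [0.3, 0.6, -0.3]
finger_gap: 1.001
gripper_force: 0.0
```

Emit:
move_arm(deltas=[-0.1,0,0.06,0,0,0,1,-0.1,0,0,0,0,0,1,-0.1,0,0,0,0,0,1,-0.1,0,0,0,0,0,1,-0.1,0,0,0,0,0,1,-0.1,0,0,0,0,0,1,-0.1,0,0,0,0,0,1,0,0,0,0,0,0,1])

```text
time_s: 22.7
eef_pos: [0.5806, 0.144, -0.0067]
ee_rot: [-180.0, 0.0, 89.9]
contact_force: [0.4, -0.4, 0.0]
finger_gap: 0.995
gripper_force: 0.0
```

Emit:
move_arm(deltas=[-0.06,0,0,0,0,0,1,-0.06,0,0,0,0,0,1,-0.06,0,0,0,0,0,1,-0.06,0,0,0,0,0,1,-0.06,0,0,0,0,0,1,-0.06,0,0,0,0,0,1,-0.06,0,0,0,0,0,1,-0.06,0,0,0,0,0,1,-0.06,0,0,0,0,0,1,0,0,0,0,0,0,1])

```text
time_s: 23.7
eef_pos: [0.5806, 0.1172, -0.0067]
ee_rot: [180.0, 0.0, 90.0]
contact_force: [0.2, 1.1, -0.0]
finger_gap: 1.002
gripper_force: 0.6
```

Emit:
move_arm(deltas=[0.3,0,0,0,0,0,1,0.3,0,0,0,0,0,1,0,0,-0.7,0,0,0,1,0,0,-0.8,0,0,0,1,0,0,-0.8,0,0,0,1,0,0,-0.8,0,0,0,1,0,0,-0.8,0,0,0,1,0,0,-0.8,0,0,0,1])

```text
time_s: 24.5
eef_pos: [0.58, 0.1498, 0.2302]
ee_rot: [180.0, 0.0, 90.1]
contact_force: [0.6, -0.7, -0.3]
finger_gap: 0.997
gripper_force: 0.0
```

Emit:
move_arm(deltas=[-0.6,0,0,0,0,0,1,-0.6,0,0,0,0,0,1,-0.6,0,0,0,0,0,1,-0.6,0,0,0,0,0,1,-0.6,0,0,0,0,0,1,0,0,0,0,0,0,1,0,0,0,0,0,0,1])

```text
time_s: 25.2
eef_pos: [0.5806, -0.001, 0.2283]
ee_rot: [-180.0, -0.0, 90.0]
contact_force: [-0.4, 1.0, 0.8]
finger_gap: 1.0
gripper_force: 0.0
```

```bash
python3 - <<'E'
from w import *
s=arm.sense(); im,P=snap('wrist','wrist10.png'); print(s['eef_pos'],s['time_s'],s['ee_rot'])
measure(im,P,np.array([.58,-0.028]),np.radians(0))
# bowl edge: brightness along y at columns clear of spout, z=3mm
h=top(im,P,.003,s=.0005).astype(int)
for x in(.50,.54,.64,.66):
    c=h[:,int((x-.4)/.0005)]; r=c[:,2]-c[:,0]; print(x,[(round(.17-i*.0005,4),int(c[i:i+3].mean()),round(float(r[i:i+4].mean()),1)) for i in range(int((.17+.235)/.0005),int((.17+.258)/.0005),4)])
E
```

```text
[ 0.58056414 -0.00097533  0.22832819] 25.2 [-1.79997121e+02 -2.25954304e-02  8.99868702e+01]
right yaw -0.0 offset from c 95.0 mm 40
left yaw -0.0 offset from c 95.6 mm 23
outlet yaw 0.0 offset from c 156.5 mm 40
far yaw 0.0 offset from c 134.5 mm 30
spR yaw 1.8 off 18.3 24
spL yaw -1.0 off -18.4 24
lip y [-0.2625, -0.2625, -0.2635, -0.264, -0.2655, -0.2655, -0.2655, -0.2655, -0.2655, -0.266, -0.2655, -0.2645, -0.2785, -0.2815, -0.284]
0.5 [(-0.235, 143, 5.8), (-0.237, 143, 6.2), (-0.239, 144, 5.8), (-0.241, 143, 9.0), (-0.243, 143, 12.8), (-0.245, 141, 12.8), (-0.247, 135, 12.0), (-0.249, 134, 12.0), (-0.251, 133, 12.5), (-0.253, 132, 11.5), (-0.255, 132, 11.2), (-0.257, 132, 12.0)]
0.54 [(-0.235, 145, 5.0), (-0.237, 146, 4.8), (-0.239, 146, 4.5), (-0.241, 145, 9.8), (-0.243, 143, 14.2), (-0.245, 142, 13.0), (-0.247, 141, 14.0), (-0.249, 141, 13.2), (-0.251, 141, 13.0), (-0.253, 141, 13.2), (-0.255, 140, 14.0), (-0.257, 140, 14.0)]
0.64 [(-0.235, 147, 4.8), (-0.237, 147, 5.0), (-0.239, 148, 5.5), (-0.241, 148, 7.8), (-0.243, 144, 12.0), (-0.245, 141, 14.2), (-0.247, 139, 13.8), (-0.249, 140, 13.2), (-0.251, 139, 13.0), (-0.253, 140, 12.5), (-0.255, 139, 12.5), (-0.257, 138, 13.5)]
0.66 [(-0.235, 146, 5.0), (-0.237, 146, 5.2), (-0.239, 147, 6.0), (-0.241, 148, 7.5), (-0.243, 144, 10.8), (-0.245, 141, 12.8), (-0.247, 140, 13.5), (-0.249, 140, 13.5), (-0.251, 139, 13.5), (-0.253, 139, 13.5), (-0.255, 139, 13.2), (-0.257, 139, 13.2)]
```

The tray is still square, with the far wall at y = 0.1065, so the lip is near -0.278 and overhangs by about 33-36 mm. I'll measure the edge again before deciding on a trim.

```bash
python3 - <<'E'
from w import *
def prof(im,P,x,z,y0,y1):
    ys=np.arange(y0,y1,-.0005); uv=np.float32([proj(P,[x,y,z]) for y in ys]); return ys,cv2.remap(im,uv[:,:1],uv[:,1:],cv2.INTER_LINEAR)[:,0].astype(float)
for f in('wrist0','wrist7','wrist9','wrist10'):
    im=cv2.imread(f'pics/{f}.png');P=dict(np.load(f'pics/{f}.png.npz')); e=[];o=[]
    for x in np.r_[.52:.56:.004,.63:.66:.004]:
        ys,c=prof(im,P,x,.003,-.225,-.265); r=cv2.GaussianBlur((c[:,2]-c[:,0])[:,None],(1,7),0).ravel(); lo,hi=np.median(r[:16]),np.median(r[-16:]); i=np.flatnonzero(r>(lo+hi)/2); e.append(ys[i[0]])
        ys,c=prof(im,P,x,.003,-.18,-.215); o.append(ys[np.argmin(c[:,1])])
    print(f,'edge',np.median(e).round(4),'rim outer',np.median(o).round(4))
im=cv2.imread('pics/wrist10.png');P=dict(np.load('pics/wrist10.png.npz'))
for x in(.57,.58,.59):
    ys,c=prof(im,P,x,.007,-.262,-.292); print(x,list(zip(ys[::4].round(4).tolist(),c[::4,1].astype(int).tolist())))
im,P=snap('side','side10.png')
for x in(.575,.585):
    ys,c=prof(im,P,x,.007,-.262,-.292); print('side',x,list(zip(ys[::4].round(4).tolist(),c[::4,1].astype(int).tolist())))
for x in(.53,.65):
    ys,c=prof(im,P,x,.003,-.235,-.257); print('side edge',x,list(zip(ys[::4].round(4).tolist(),c[::4].astype(int).tolist())))
E
```

```text
wrist0 edge -0.2415 rim outer -0.196
wrist7 edge -0.242 rim outer -0.196
wrist9 edge -0.2425 rim outer -0.196
wrist10 edge -0.242 rim outer -0.182
0.57 [(-0.262, 64), (-0.264, 63), (-0.266, 64), (-0.268, 63), (-0.27, 64), (-0.272, 64), (-0.274, 64), (-0.276, 95), (-0.278, 138), (-0.28, 142), (-0.282, 142), (-0.284, 142), (-0.286, 142), (-0.288, 142), (-0.29, 142)]
0.58 [(-0.262, 62), (-0.264, 63), (-0.266, 63), (-0.268, 64), (-0.27, 63), (-0.272, 62), (-0.274, 62), (-0.276, 61), (-0.278, 107), (-0.28, 139), (-0.282, 137), (-0.284, 137), (-0.286, 138), (-0.288, 141), (-0.29, 142)]
0.59 [(-0.262, 65), (-0.264, 64), (-0.266, 64), (-0.268, 65), (-0.27, 64), (-0.272, 64), (-0.274, 73), (-0.276, 112), (-0.278, 120), (-0.28, 120), (-0.282, 105), (-0.284, 92), (-0.286, 89), (-0.288, 84), (-0.29, 85)]
side 0.575 [(-0.262, 54), (-0.264, 55), (-0.266, 55), (-0.268, 56), (-0.27, 56), (-0.272, 56), (-0.274, 55), (-0.276, 55), (-0.278, 65), (-0.28, 83), (-0.282, 89), (-0.284, 89), (-0.286, 89), (-0.288, 89), (-0.29, 89)]
side 0.585 [(-0.262, 55), (-0.264, 55), (-0.266, 54), (-0.268, 54), (-0.27, 55), (-0.272, 55), (-0.274, 56), (-0.276, 62), (-0.278, 82), (-0.28, 89), (-0.282, 90), (-0.284, 88), (-0.286, 88), (-0.288, 90), (-0.29, 89)]
side edge 0.53 [(-0.235, [125, 129, 132]), (-0.237, [124, 128, 131]), (-0.239, [122, 127, 129]), (-0.241, [120, 124, 129]), (-0.243, [114, 119, 125]), (-0.245, [103, 109, 115]), (-0.247, [89, 95, 100]), (-0.249, [84, 90, 94]), (-0.251, [84, 89, 93]), (-0.253, [83, 89, 93]), (-0.255, [83, 88, 93]), (-0.257, [83, 88, 93])]
side edge 0.65 [(-0.235, [124, 128, 131]), (-0.237, [123, 127, 130]), (-0.239, [122, 126, 130]), (-0.241, [120, 125, 129]), (-0.243, [115, 121, 125]), (-0.245, [105, 111, 115]), (-0.247, [91, 97, 102]), (-0.249, [84, 90, 94]), (-0.251, [82, 88, 92]), (-0.253, [83, 89, 93]), (-0.255, [83, 88, 94]), (-0.257, [83, 89, 93])]
```

The wrist and side views agree on an overhang of 34 ± 2 mm, with the tray square and the spout straight. That counts as about three centimetres, so I won't disturb it further. I'll raise the hand well clear, check that nothing has shifted, and hand in.

Emit:
move_arm(deltas=[0.2,0,-0.5,0,0,0,1,0.4,0,-0.5,0,0,0,1,0.5,0,-0.5,0,0,0,1,0.5,0,-0.3,0,0,0,1,0.5,0,0,0,0,0,1,0.5,0,0,0,0,0,1,0.5,0,0,0,0,0,1,0.5,0,0,0,0,0,1,0.3,0,0,0,0,0,1,0,0,0,0,0,0,1,0,0,0,0,0,0,1,0,0,0,0,0,0,1])

```text
time_s: 26.5
eef_pos: [0.5808, 0.1914, 0.3184]
ee_rot: [180.0, 0.1, 89.9]
contact_force: [-0.2, 0.1, 0.4]
finger_gap: 0.998
gripper_force: 0.0
```

```bash
python3 - <<'E'
from h import *
im,P=snap('scene','scene11.png'); a=cv2.imread('pics/scene0.png').astype(int)
def cen(i,lo,hi):
    m=cv2.inRange(cv2.cvtColor(i.astype(np.uint8),cv2.COLOR_BGR2HSV),lo,hi); return m
for n,lo,hi,box in(('blue cup',(105,150,40),(125,255,255),(200,240,280,320)),('mill',(5,120,40),(20,255,255),(215,285,375,415))):
    for i in(a,im):
        m=cen(i,lo,hi)[box[0]:box[1],box[2]:box[3]]; v,u=np.nonzero(m); print(n,len(u),u.mean().round(1),v.mean().round(1))
print(arm.close_job())
E
```

```text
blue cup 269 14.4 20.9
blue cup 276 14.4 21.0
mill 769 20.4 36.8
mill 770 20.4 36.7
the job is handed in; nothing more can be done
None
```

I handed the job in at about 26.5 s: the spout is swung straight out, the tray is square to the sink, and the lip overhangs the bowl edge by about 34 mm (±2 mm), with the hand clear. The mill and the blue cup have not moved; I did not re-check the cup and spoon in the tray, the shaker or the jar after the last pushes.

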